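# Draw the sample tray out of the drying oven with the tray hook

### The arm

A 6-joint arm with a two-finger parallel gripper is mounted at the origin on a cart in front of the work surface, level with it; the furniture and walls round the work are solid. World frame = base frame: x ahead of the robot, y to its left, z up, the work surface at z = 0. Lengths are in mm, angles in degrees, forces in N, time in s.
With the tool pointing down it reaches from about 325 to 850 mm from the base axis. Payload 15.5 kg.
Tool frame: the origin (TCP) lies midway between the tips of the shut fingers; the grasp point (between the pads) lies 19 mm behind it; z points along the fingers, y is the line along which they close (so a half turn about z gives the same grasp; the last joint's range is limited). The gripper opens to 91 mm and grips with 3 to 60 N. Pads are 32 mm wide; open, the fingers measure 118 mm over their backs; the gripper's body (76 mm by 178 mm) begins 60 mm behind the grasp point.
Start: joints at [69.987, 28.281, 77.091, -0, 74.628, -5.472], TCP at [156.923, 604.981, 190.815] pointing down, gripper open.
Joint ranges: [-166.48, 166.48], [-47.26, 123.95], [12.59, 153.08], [-70.14, 250.14], [6.76, 159.57], [-176.63, 176.63]. Speed limits (degrees/s): [108.29, 108.29, 147.25, 172.46, 172.46, 172.46].

### API

Orientations are given as [roll, pitch, yaw] about the fixed x, y, z axes, in that order (R = Rz(yaw) Ry(pitch) Rx(roll)).
In Python, from workcell import ctrl gives the robot as it stands. The module is installed in compiled form; this text tells all that it offers.
- The arm moves only by the tool play_rows, never from a script. Its argument "motion" is a list that holds one entry, the list of rows, each a list of 7 numbers: the shift along the world's x, y, z in m, then the turn, a rotation vector about the world's x, y, z in degrees, then the opening, from 0 (shut) to 1 (fully open). A call has 1 to 10 rows; each row shifts and turns the commanded pose from where the row before left it; what a row does not reach is not made up. A row lasts 1/12 s, in which the tool goes at most 41.7 mm and 7.16 degrees, less where a joint would pass 70% of its speed; a pose out of reach is approached as far as the arm can. A call with a gripper value outside its range is refused whole. The fingers move at their own pace and stop on an object; the grip force is fixed at half the most. Time passes only in rows, so rows that do not move let the fingers close. It gives the time, the measured TCP pose, the force, the opening and the grip force at its end, in the units of the state.
- ctrl.observe(): the state, without advancing time (a new reading comes with each control period).
- ctrl.capture(name): name is "scene" or "top" or "wrist"; returns a dict with "image" (384x512x3 uint8, blue, green, red), "K" (3x3 intrinsics, pixels), "rvec" (rotation vector, rad) and "tvec" (3), from world to camera coordinates, as OpenCV has them; the wrist camera has in their place "tool_from_camera" (4x4, takes a point from camera to tool coordinates, whose origin is the TCP and whose axes are the flange's). Camera axes: x right, y down, z forward; pixel columns grow to the right and rows downward; lengths in mm; the calibration is good to about 2 mm. A picture is of the moment at which its call begins: read the wrist's pose just before it. There is no depth.
- ctrl.sign_off(): hands the job in; it is judged then, once.
The state is a dict: "clock": time; "q": joint angles; "dq": joint speeds; "tau": joint torques, N m; "position": TCP position; "eef_rot": TCP orientation; "ft_force": force on the tool from outside, world axes, zero at the start; "wrist_torque": the same for the moment, N m; "finger_gap": finger opening in mm; "gripper_force": force on a finger pad.
Only numpy, scipy, OpenCV 4.12 (cv2) and the standard library are available. Lean on these libraries where they do the work, as an engineer would, in place of code of your own. Each camera call takes 0.05 s, during which the arm holds its last target. There are 200 camera calls.

### The job

Take the tray hook from its cradle, reach into the open drying oven with it, catch the tray's front bar from behind and draw the tray out gently along its runners until its feet have dropped into the front notches and it stands firm against the end stop. Where the stop is you must feel: about 10 N, held for a moment, is firm enough, and a yank would bend it. Keep the beaker and dish upright on the tray, touch the tray only with the hook and leave the things round about where they are. Then free the hook and lay it back in its cradle as it was.

Things in the scene. Friction and masses are not known exactly. Their poses are not given: they have to be found in the camera images.
- hook: tray hook, 0.16 kg: wooden grip (x = -75 to 45 mm, 16 wide, 20 high), brass ferrule (15 mm thick, to x = 57), 7 mm steel rod to a prong bent down at x = 160 mm. Origin in the grip on the rod's axis, the point to hold; x along the rod to the hook, z up. In the cradle its axis is 56 mm above the bench
- hook_tip (a point): lower end of the hook's 7 mm thick prong: x = 160 mm, z = -31 mm from the hook's origin
- cradle: fixed grey cradle of the hook: two forks, open above, on a plate 205 x 60 x 8 mm. Origin on the bench under the lain-in hook's origin, x as the hook's. Rear fork (x = -65 to -55 mm, gap 21 mm, floor 46 mm up) holds the grip, front fork (x = 95 to 105 mm, gap 12 mm, floor 52.5 mm up) the rod; fork tops flared, 24 mm above their floors
- oven: fixed white bench oven, 250 mm wide, 250 deep, 223 high, door folded down in front. Origin on the bench under the middle of the mouth, x into the oven, z up. Mouth (plane x = 0): 206 mm wide, z = 33 to 168 mm. The door lies level to x = -140 mm (handle to -162), top at z = 31 mm
- oven_runners (a point): point on the oven 52 mm above the bench in the middle of the mouth: level of the tops of the runners the tray slides on, along the oven's x, 66 to 86 mm each side of the middle, guides outside them to z = 70 mm. They are clamped at a depth that differs from day to day and is not reported; they come out 22 to 58 mm in front of the mouth
- tray: steel tray, 140 deep (x), 174 wide, rim at z = 30 mm, floor at 13.5, 2 mm side play, on four feet on the runners; x as the oven's. Origin mid-tray, level with the feet's underside. Sliding it takes 2 to 6 N. On the way out the feet drop 5 mm into notches, then within 4 mm meet a rigid stop: its bar is then 50 to 86 mm in front of the mouth, found only by feel (or by seeing the tray drop)
- tray_bar (a point): middle of the tray's front bar, straight, round, 8 mm thick, 72 mm long across the tray (y), at x = -100 mm, z = 14 mm from the tray's origin. Behind it a gap, 26 mm clear, to the tray's front wall, open above and below, closed at the ends by arms at y = -42 and 42 mm
- beaker: empty 50 mL beaker, 50 mm across, 56 mm high, on the tray; origin at the middle of its base
- dish: petri dish, 63 mm across, 14 mm high, on the tray; origin at the middle of its base
- timer: white bench timer, 38 x 62 x 58 mm, loose on the bench left of the oven; origin at the middle of its base
- carton: white and green carton, 51 x 110 x 72 mm, loose on the bench right of the oven door; origin at the middle of its base
- cassette: white test cassette, 20 x 70 x 6 mm, loose on the bench in front; origin at the middle of its base

How it is judged:
By the outcome, as a careful person would: the job done as asked, in the order asked, and still so for the second after the job is handed in, with the robot touching nothing.
It also fails if it takes over 67 s, if anything falls off the work surface, if the arm or the gripper's body presses on something with over 40 N, if the wrist force passes 120 N, or if a joint passes its speed limit or range.

## Working session

There is one attempt and no reset: what is moved stays moved. The work goes in short steps, Python scripts to look and compute and a tool call to move; the robot and the scene stay as the last step left them, time stands still between calls to the robot, and variables do not carry over. Pictures are saved under pics/ and viewed, at most 12 in all, crops included, and the job is handed in when it is done.

Besides the shell and the picture viewer there is one more tool, called after "Emit:" as name(argument=value, ...), one argument or row to a line, values as JSON. play_rows: Moves the arm, as the interface text tells. Its arguments: {"type":"object","properties":{"motion":{"type":"array"}},"required":["motion"]}

```bash
mkdir -p pics; cat > h.py <<'E'
import numpy as np, cv2
from workcell import ctrl
def cap(n,f=None):
    c=ctrl.capture(n)
    if f: cv2.imwrite('pics/'+f,c['image'])
    return c
def Rt(c): return cv2.Rodrigues(np.array(c['rvec'],float))[0],np.array(c['tvec'],float).ravel()
def ray(c,u,v):
    R,t=Rt(c); d=R.T@np.linalg.solve(np.array(c['K'],float),[u,v,1.]); return -R.T@t,d
def onz(c,u,v,z):
    o,d=ray(c,u,v); return o+d*(z-o[2])/d[2]
def proj(c,p):
    R,t=Rt(c); q=np.array(c['K'])@(R@np.array(p,float)+t); return q[:2]/q[2]
E
python3 - <<'E'
from h import *
s=ctrl.observe(); print({k:np.round(v,2) for k,v in s.items()})
for n in('scene','top'):
    c=cap(n,n+'0.png'); R,t=Rt(c); print(n,np.round(-R.T@t),np.round(R,2).tolist(),np.round(c['K']).tolist())
c=cap('wrist','wrist0.png');print(np.round(c['tool_from_camera'],3).tolist(),np.round(c['K']).tolist())
E
```

```text
{'clock': np.float64(0.0), 'q': array([69.99, 28.31, 77.13,  0.  , 74.63, -5.47]), 'dq': array([-0.02,  0.03, -0.04, -0.09, -0.02,  0.02]), 'tau': array([ 0.000e+00, -8.788e+01, -3.818e+01,  7.000e-02,  5.000e-02,
       -0.000e+00]), 'position': array([156.78, 604.59, 190.23]), 'eef_rot': array([-1.7993e+02, -1.0000e-02,  1.6546e+02]), 'ft_force': array([-0.25,  0.26, -0.21]), 'wrist_torque': array([ 0.02,  0.  , -0.03]), 'gripper_force': np.float64(0.0), 'finger_gap': np.float64(91.04)}
scene [-489.  222.  640.] [[-0.29, -0.96, -0.02], [-0.43, 0.15, -0.89], [0.85, -0.25, -0.46]] [[494.0, 0.0, 257.0], [0.0, 494.0, 195.0], [0.0, 0.0, 1.0]]
top [  11. -298.  862.] [[0.3, -0.95, -0.0], [-0.74, -0.24, -0.63], [0.6, 0.19, -0.78]] [[398.0, 0.0, 254.0], [0.0, 398.0, 183.0], [0.0, 0.0, 1.0]]
[[-0.0, -0.955, -0.296, 84.387], [1.0, 0.0, -0.0, -0.957], [0.0, -0.296, 0.955, -193.176], [0.0, 0.0, 0.0, 1.0]] [[339.0, 0.0, 256.0], [0.0, 339.0, 187.0], [0.0, 0.0, 1.0]]
```

View pics/scene0.png

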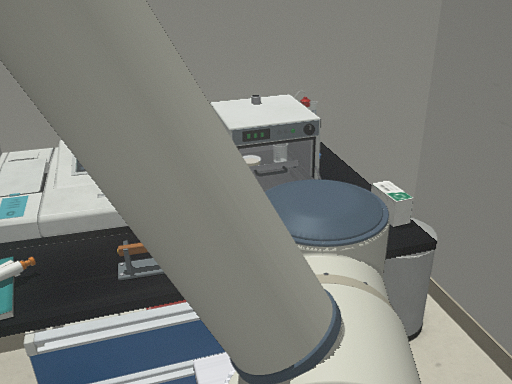

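View pics/top0.png

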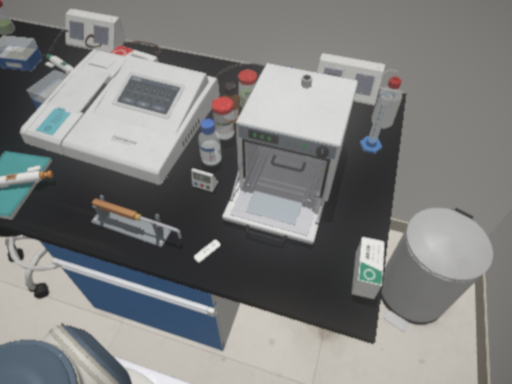

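The scene view is mostly blocked by the arm. The top view shows the hook (93,205)-(180,235), the oven mouth around (285,180), the tray bar near (290,163), the timer (204,180), the cassette (207,251) and the carton (368,268). I'll enlarge the top view.

```bash
python3 - <<'E'
from h import *
im=cv2.imread('pics/top0.png')
a=cv2.resize(im[190:265,80:220],(800,428),interpolation=cv2.INTER_CUBIC)[:, :]
b=im[125:245,220:340]
A=np.zeros((600,800,3),np.uint8)
A[:214,:400]=cv2.resize(im[190:265,80:220],(400,214),interpolation=cv2.INTER_CUBIC)
A[214:,:]=0
cv2.imwrite('pics/c1.png',np.vstack([cv2.resize(im[195:245,85:185],(600,300),interpolation=cv2.INTER_CUBIC)]))
cv2.imwrite('pics/c2.png',cv2.resize(im[125:245,220:360],(700,600),interpolation=cv2.INTER_CUBIC))
E
```

```text
(no output)
```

View pics/c1.png

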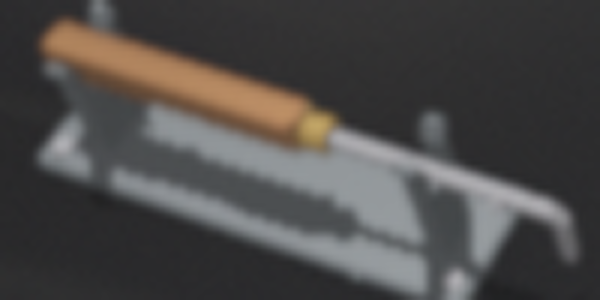

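View pics/c2.png

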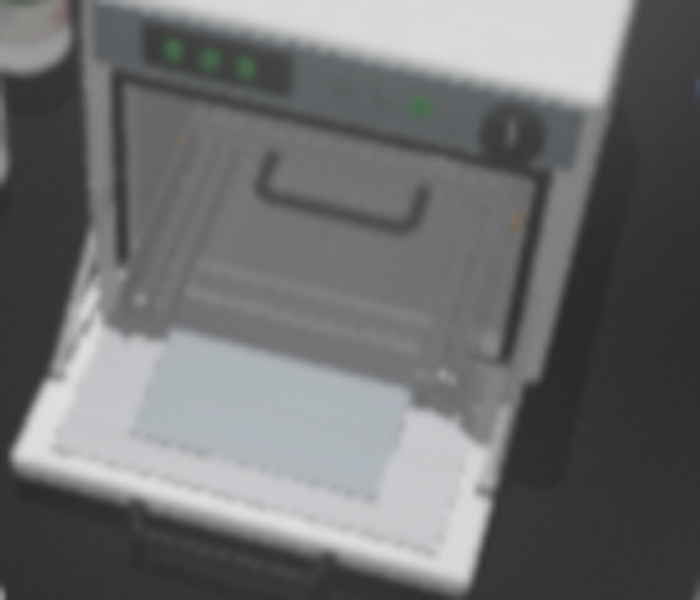

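The crops show the hook's ferrule end at c1 (333,138), its bend at (568,213) and the prong end at (571,258). In c2 the mouth's top corners are at (118,75) and (550,175), the door's front corners at (15,460) and (465,585), the bar from (262,190) to (405,230), and the runner tips near (130,320) and (440,390).

```bash
cat >> h.py <<'E'
E
python3 - <<'E'
from h import *
c=cap('top')
H=lambda u,v,z:onz(c,85+u/6-.4,195+v/6-.4,z)
O=lambda u,v,z:onz(c,220+u/5-.4,125+v/5-.4,z)
f=H(333,138,56);b=H(563,211,56);t=H(571,258,25)
print('ferr',f,'bend',b,'tip',t,np.linalg.norm(b-f)); d=(b-f)/np.linalg.norm(b-f)
print('yaw',np.degrees(np.arctan2(d[1],d[0])),'origin',f-57*d)
# grip mask
im=c['image'];hsv=cv2.cvtColor(im,cv2.COLOR_BGR2HSV)
m=cv2.inRange(hsv,(5,90,90),(16,255,255));m[:190]=0;m[235:]=0;m[:,:85]=0;m[:,150:]=0
v,u=np.nonzero(m);P=np.array([onz(c,a,e,59) for a,e in zip(u,v)])[:,:2]
mu=P.mean(0);w=np.linalg.svd(P-mu)[2][0];w*=np.sign(w@d[:2]);print('grip centre(x=-15)',mu,'len',np.ptp((P-mu)@w),'yaw',np.degrees(np.arctan2(w[1],w[0])),'origin',mu+15*w)
L=O(118,75,168);R=O(550,175,168);print('mouth',L,R,np.linalg.norm(L-R))
y=(L-R)/np.linalg.norm(L-R);x=np.array([y[1],-y[0],0]);o=(L+R)/2;print('oven yaw',np.degrees(np.arctan2(x[1],x[0])),'o',o)
for n,p in dict(dL=O(15,462,31),dR=O(465,587,31),barL=O(262,190,66),barR=O(405,230,66),barM=O(335,210,66),runL=O(140,300,52),runR=O(445,375,52)).items():
    print(n,p,'oven',(p-o)@x,(p-o)@y)
E
```

```text
ferr [440.82441191 130.84004166  56.        ] bend [437.30897954  27.7049338   56.        ] tip [434.24569841  27.8330403   25.        ] 103.19500344741955
yaw -91.95221094715889 origin [442.76616914 187.80695818  56.        ]
grip centre(x=-15) [445.53594784 204.89692616] len 124.21736005823726 yaw -93.14203689191167 origin [444.71377674 189.91947528]
mouth [663.4450872  -60.72506316 168.        ] [ 662.34636246 -274.98320069  168.        ] 214.26095465756305
oven yaw -0.2938125896399778 o [ 662.89572483 -167.85413192  168.        ]
dL [518.41815793 -52.00747296  31.        ] oven -145.06972601609215 115.10425850318033
dR [ 516.3727977  -282.34102171   31.        ] oven -145.93391476551875 -115.23675034066827
barL [ 700.73589452 -126.93550608   66.        ] oven 37.629842483782575 41.11213126517136
barR [ 696.47213778 -206.38654052   66.        ] oven 33.77356469456184 -38.35972296951332
barM [ 698.82701301 -167.75175815   66.        ] oven 35.930290781870696 0.28662715743529843
runL [620.11041012 -84.66933166  52.        ] oven -43.21132170073317 82.96430453289682
runR [ 620.80116336 -246.57705391   52.        ] oven -41.69031885844878 -78.93774676350961
```

Emit:
play_rows(
  motion=[
    [[0.022, -0.032, 0, 0, 0, -7, 1], [0.022, -0.032, 0, 0, 0, -7, 1], [0.022, -0.032, 0, 0, 0, -7, 1], [0.022, -0.032, 0, 0, 0, -7, 1], [0.022, -0.032, 0, 0, 0, -7, 1], [0.022, -0.032, 0, 0, 0, -7, 1], [0.022, -0.032, 0, 0, 0, -7, 1], [0.022, -0.032, 0, 0, 0, -7, 1], [0.022, -0.032, 0, 0, 0, -7, 1], [0.022, -0.032, 0, 0, 0, -7, 1]],
  ],
)

```text
clock: 1.03
position: [377.6, 283.3, 190.9]
eef_rot: [180.0, -0.0, 95.1]
ft_force: [0.6, 1.1, -0.5]
finger_gap: 91.2
gripper_force: 0.0
```

Emit:
play_rows(
  motion=[
    [[0.022, -0.032, 0, 0, 0, -4, 1], [0.022, -0.032, 0, 0, 0, -3.4, 1], [0.022, -0.032, 0, 0, 0, 0, 1], [0, 0, 0, 0, 0, 0, 1], [0, 0, 0, 0, 0, 0, 1], [0, 0, 0, 0, 0, 0, 1]],
  ],
)

```text
clock: 1.53
position: [442.6, 189.0, 190.7]
eef_rot: [-180.0, -0.0, 88.0]
ft_force: [-0.7, 0.1, 0.3]
finger_gap: 91.3
gripper_force: 0.0
```

```bash
cat >> h.py <<'E'
from scipy.spatial.transform import Rotation as Ro
def wcap(f=None):
    s=ctrl.observe(); c=cap('wrist',f)
    T=np.eye(4);T[:3,:3]=Ro.from_euler('xyz',s['eef_rot'],degrees=True).as_matrix();T[:3,3]=s['position']
    W=np.linalg.inv(T@np.array(c['tool_from_camera'])); c=dict(c); c['rvec']=cv2.Rodrigues(W[:3,:3])[0];c['tvec']=W[:3,3]; return c
E
python3 - <<'E'
from h import *
c=wcap('w1.png'); print(ctrl.observe()['position'],ctrl.observe()['eef_rot'],ctrl.observe()['q'])
for p in [(443,189,56),(446,264,56),(438,29,56)]: print(proj(c,p))
E
```

```text
[442.33794035 189.52028349 190.70979768] [-1.79969438e+02 -6.58956625e-03  8.80867244e+01] [1.60660889e+01 1.67789814e+01 9.67433869e+01 1.71209997e-02
 6.65046683e+01 1.79725333e+01]
[256.31218721 168.99051505]
[256.78876356  90.69847085]
[256.71117165 305.74692223]
```

View pics/w1.png

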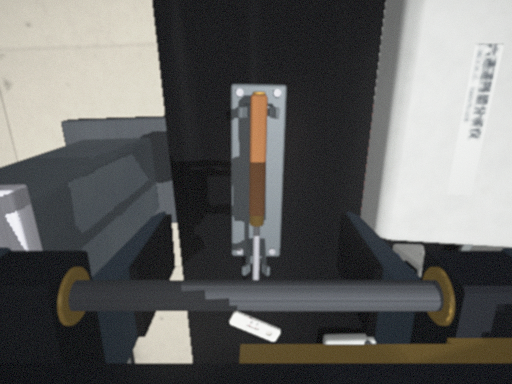

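The wrist view shows the grip from (259,92) to about (257,218), centred between the fingers. I'll refine its pose by mask.

```bash
python3 - <<'E'
from h import *
c=wcap();im=c['image'];hsv=cv2.cvtColor(im,cv2.COLOR_BGR2HSV)
m=cv2.inRange(hsv,(4,110,50),(14,255,255));m[:85]=0;m[230:]=0;m[:,:240]=0;m[:,275:]=0
v,u=np.nonzero(m);P=np.array([onz(c,a,e,66) for a,e in zip(u,v)])[:,:2]
mu=P.mean(0);w=np.linalg.svd(P-mu)[2][0];w*=-np.sign(w[1]);s=(P-mu)@w
print(u.min(),u.max(),v.min(),v.max());print(mu,np.degrees(np.arctan2(w[1],w[0])),s.min(),s.max(),np.ptp((P-mu)@[-w[1],w[0]]),'front/back mid',mu+w*(s.max()-45),mu+w*(s.min()+75))
# rod axis points
for r in (100,150,200,210): 
    q=np.nonzero(m[r])[0];print(r,onz(c,(q.min()+q.max())/2,r,66)[:2])
g=im.astype(int)
for r in(235,245,255,262): print(r,im[r,248:266].mean(1).astype(int).tolist(),onz(c,256,r,59.5)[:2])
E
```

```text
250 267 95 216
[444.6163252  206.72437382] -92.82132490944916 -54.26109275739732 63.46549802633572 15.31928953116551 front/back mid [443.70742547 188.28125807] [443.59552483 186.01060448]
100 [446.87837337 256.60847325]
150 [444.97898369 210.59322375]
200 [441.91071916 160.34720905]
210 [441.5632777  149.72404757]
235 [96, 130, 142, 149, 142, 135, 151, 168, 181, 176, 151, 131, 138, 149, 146, 148, 145, 150] [440.05449972 119.21456147]
245 [68, 65, 62, 66, 79, 122, 165, 191, 206, 207, 187, 150, 101, 75, 74, 74, 83, 112] [439.67060674 107.6318383 ]
255 [69, 74, 80, 82, 97, 134, 171, 195, 205, 203, 181, 133, 97, 77, 80, 77, 74, 95] [439.27921733  95.82293458]
262 [68, 79, 113, 129, 133, 149, 173, 200, 205, 201, 176, 125, 84, 69, 71, 69, 75, 73] [439.00066597  87.4185524 ]
```

Emit:
play_rows(
  motion=[
    [[0.001, -0.001, -0.03, 0, 0, -0.6, 1], [0, 0, -0.035, 0, 0, 0, 1], [0, 0, -0.035, 0, 0, 0, 1], [0, 0, -0.03, 0, 0, 0, 1], [0, 0, -0.015, 0, 0, 0, 1], [0, 0, -0.0085, 0, 0, 0, 1], [0, 0, 0, 0, 0, 0, 1], [0, 0, 0, 0, 0, 0, 0], [0, 0, 0, 0, 0, 0, 0], [0, 0, 0, 0, 0, 0, 0]],
  ],
)

```text
clock: 2.47
position: [444.7, 188.4, 38.5]
eef_rot: [179.9, -0.0, 87.5]
ft_force: [0.2, 0.6, 0.1]
finger_gap: 74.1
gripper_force: 0.0
```

Emit:
play_rows(
  motion=[
    [[0, 0, 0, 0, 0, 0, 0], [0, 0, 0, 0, 0, 0, 0], [0, 0, 0, 0, 0, 0, 0], [0, 0, 0, 0, 0, 0, 0], [0, 0, 0, 0, 0, 0, 0], [0, 0, 0, 0, 0, 0, 0]],
  ],
)

```text
clock: 2.97
position: [443.9, 187.9, 37.3]
eef_rot: [-180.0, 0.0, 87.5]
ft_force: [0.1, 0.0, -0.6]
finger_gap: 34.1
gripper_force: 0.0
```

Emit:
play_rows(
  motion=[
    [[0, 0, 0, 0, 0, 0, 0], [0, 0, 0, 0, 0, 0, 0], [0, 0, 0, 0, 0, 0, 0], [0, 0, 0, 0, 0, 0, 0], [0, 0, 0, 0, 0, 0, 0], [0, 0, 0, 0, 0, 0, 0]],
  ],
)

```text
clock: 3.47
position: [444.0, 188.0, 37.3]
eef_rot: [180.0, 0.0, 87.5]
ft_force: [-0.4, -0.2, -1.0]
finger_gap: 15.7
gripper_force: 30.0
```

Emit:
play_rows(
  motion=[
    [[0, 0, 0.01, 0, 0, 0, 0], [0, 0, 0.02, 0, 0, 0, 0], [0, 0, 0.025, 0, 0, 0, 0], [0, 0, 0.025, 0, 0, 0, 0], [-0.002, -0.02, 0, 0, 0, 4, 0], [-0.002, -0.03, 0, 0, 0, 6, 0], [-0.002, -0.03, 0, 0, 0, 7, 0], [-0.002, -0.03, 0, 0, 0, 7, 0], [-0.002, -0.03, 0, 0, 0, 7, 0], [-0.002, -0.03, 0, 0, 0, 7, 0]],
  ],
)

```text
clock: 4.3
position: [432.3, 25.7, 117.3]
eef_rot: [-180.0, -0.0, 123.7]
ft_force: [0.2, -0.6, -1.6]
finger_gap: 15.6
gripper_force: 30.0
```

Emit:
play_rows(
  motion=[
    [[-0.002, -0.03, 0, 0, 0, 7, 0], [0, -0.03, 0, 0, 0, 7, 0], [0, -0.03, 0, 0, 0, 7, 0], [0, -0.03, 0, 0, 0, 7, 0], [0, -0.026, 0, 0, 0, 7, 0], [0, -0.02, 0, 0, 0, 7, 0], [0, -0.02, 0, 0, 0, 7, 0], [0, 0, 0, 0, 0, 5, 0], [0, 0, 0, 0, 0, 0, 0], [0, 0, 0, 0, 0, 0, 0]],
  ],
)

```text
clock: 5.13
position: [430.9, -149.2, 117.2]
eef_rot: [180.0, -0.0, 174.9]
ft_force: [0.2, 0.2, -2.2]
finger_gap: 15.7
gripper_force: 30.0
```

```bash
python3 - <<'E'
from h import *
print(ctrl.observe()['position'],ctrl.observe()['eef_rot'],ctrl.observe()['ft_force'],ctrl.observe()['wrist_torque'])
c=cap('top','top2.png'); w=wcap('w2.png')
im=np.zeros((600,800,3),np.uint8)
a=cv2.resize(c['image'][110:260,190:350],(640,600),interpolation=cv2.INTER_CUBIC)
cv2.imwrite('pics/c3.png',np.hstack([a[:, :],np.zeros((600,1,3),np.uint8)]))
E
```

```text
[ 430.94783666 -149.22495633  117.1721032 ] [ 1.79981130e+02 -3.29633701e-02  1.74881241e+02] [ 0.15215711  0.23597147 -2.16661516] [ 4.35937339e-02  6.59472197e-02 -6.81233884e-06]
```

View pics/c3.png

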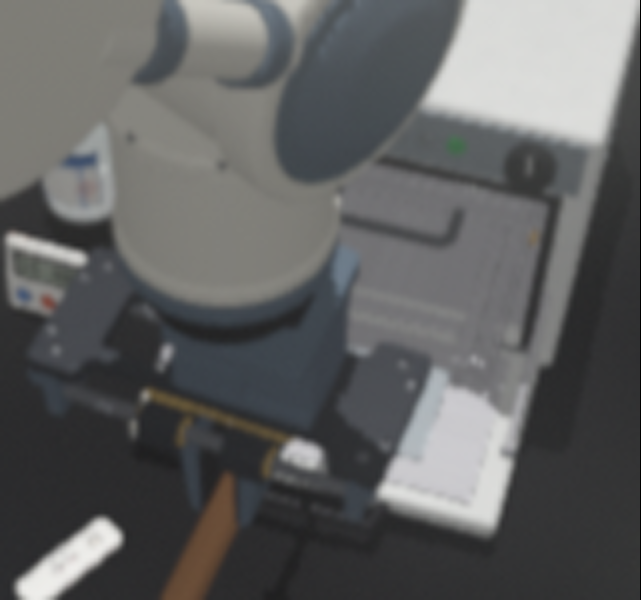

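View pics/w2.png

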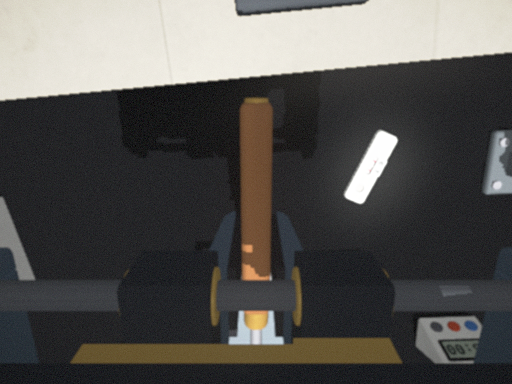

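The top view shows the fingers gripping the hook with its rod pointing at the oven. The wrist view confirms that the wooden grip is aligned with the tool. I still have to correct 5° of yaw and 19 mm in y, then go in above the bar.

Emit:
play_rows(
  motion=[
    [[0, -0.01, 0, 0, 0, 2.4, 0], [0, -0.009, 0, 0, 0, 2.3, 0], [0.015, 0, 0, 0, 0, 0, 0], [0.025, 0, 0, 0, 0, 0, 0], [0.025, 0, 0, 0, 0, 0, 0], [0.025, 0, 0, 0, 0, 0, 0], [0.02, 0, 0, 0, 0, 0, 0], [0.015, 0, 0, 0, 0, 0, 0], [0, 0, 0, 0, 0, 0, 0], [0, 0, 0, 0, 0, 0, 0]],
  ],
)

```text
clock: 6.07
position: [556.4, -167.6, 117.0]
eef_rot: [180.0, -0.0, 179.8]
ft_force: [0.1, 0.3, -0.8]
finger_gap: 15.4
gripper_force: 30.0
```

```bash
python3 - <<'E'
from h import *
print(ctrl.observe()['position'],ctrl.observe()['eef_rot'],ctrl.observe()['ft_force'])
c=cap('top'); s=cap('scene')
a=cv2.resize(c['image'][120:220,240:340],(400,400),interpolation=cv2.INTER_CUBIC)
b=cv2.resize(s['image'][110:210,220:320],(400,400),interpolation=cv2.INTER_CUBIC)
cv2.imwrite('pics/c4.png',np.hstack([a,b]))
for p in [(715,-168,74),(699,-168,66)]: print([(proj(c,p)-[240,120])*4,(proj(s,p)-[220,110])*4])
E
```

```text
[ 556.41971515 -167.57395192  116.9774545 ] [ 1.79987958e+02 -2.94080404e-02  1.79760590e+02] [ 0.13875941  0.32823767 -0.78072218]
[array([193.72170075, 161.08584419]), array([201.64391564, 229.2962106 ])]
[array([186.82928895, 186.29797781]), array([208.89054059, 248.68579099])]
```

View pics/c4.png

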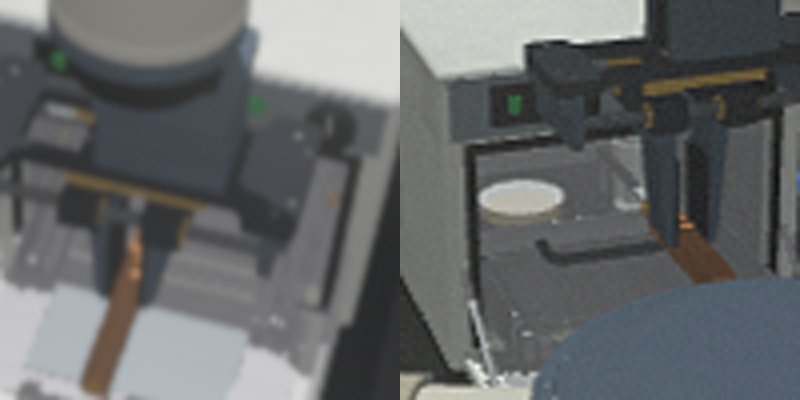

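Right panel: the bar runs through (609,250), exactly where its estimated position (699,-168,66) projects, so two views agree. Lowering.

Emit:
play_rows(
  motion=[
    [[0, 0, -0.01, 0, 0, 0, 0], [0, 0, -0.01, 0, 0, 0, 0], [0, 0, -0.006, 0, 0, 0, 0], [0, 0, -0.003, 0, 0, 0, 0], [0, 0, -0.003, 0, 0, 0, 0], [0, 0, -0.003, 0, 0, 0, 0], [0, 0, -0.003, 0, 0, 0, 0], [0, 0, 0, 0, 0, 0, 0]],
  ],
)

```text
clock: 6.83
position: [556.1, -168.4, 78.8]
eef_rot: [180.0, -0.0, 179.8]
ft_force: [-0.0, 0.0, -1.3]
finger_gap: 15.6
gripper_force: 30.0
```

Emit:
play_rows(
  motion=[
    [[0, 0, -0.003, 0, 0, 0, 0], [0, 0, -0.003, 0, 0, 0, 0], [0, 0, -0.003, 0, 0, 0, 0], [0, 0, -0.003, 0, 0, 0, 0], [0, 0, -0.002, 0, 0, 0, 0], [0, 0, 0, 0, 0, 0, 0]],
  ],
)

```text
clock: 7.33
position: [556.1, -168.3, 64.8]
eef_rot: [180.0, -0.0, 179.8]
ft_force: [-0.3, -0.8, -1.8]
finger_gap: 15.2
gripper_force: 30.0
```

Emit:
play_rows(
  motion=[
    [[-0.003, 0, 0, 0, 0, 0, 0], [-0.003, 0, 0, 0, 0, 0, 0], [-0.003, 0, 0, 0, 0, 0, 0], [-0.003, 0, 0, 0, 0, 0, 0], [-0.003, 0, 0, 0, 0, 0, 0], [-0.003, 0, 0, 0, 0, 0, 0], [-0.003, 0, 0, 0, 0, 0, 0]],
  ],
)

```text
clock: 7.92
position: [535.3, -168.5, 65.5]
eef_rot: [-180.0, 0.0, 179.8]
ft_force: [2.7, 0.0, -2.9]
finger_gap: 15.4
gripper_force: 30.0
```

Emit:
play_rows(
  motion=[
    [[-0.003, 0, 0, 0, 0, 0, 0], [-0.003, 0, 0, 0, 0, 0, 0], [-0.003, 0, 0, 0, 0, 0, 0], [-0.003, 0, 0, 0, 0, 0, 0], [-0.003, 0, 0, 0, 0, 0, 0], [-0.003, 0, 0, 0, 0, 0, 0], [-0.003, 0, 0, 0, 0, 0, 0], [-0.003, 0, 0, 0, 0, 0, 0], [-0.003, 0, 0, 0, 0, 0, 0], [-0.003, 0, 0, 0, 0, 0, 0]],
  ],
)

```text
clock: 8.75
position: [505.0, -168.4, 65.3]
eef_rot: [180.0, 0.0, 179.8]
ft_force: [3.4, -0.9, -2.4]
finger_gap: 15.6
gripper_force: 30.0
```

Emit:
play_rows(
  motion=[
    [[-0.003, 0, 0, 0, 0, 0, 0], [-0.003, 0, 0, 0, 0, 0, 0], [-0.003, 0, 0, 0, 0, 0, 0], [-0.003, 0, 0, 0, 0, 0, 0], [-0.003, 0, 0, 0, 0, 0, 0], [-0.003, 0, 0, 0, 0, 0, 0], [-0.003, 0, 0, 0, 0, 0, 0], [-0.003, 0, 0, 0, 0, 0, 0], [-0.003, 0, 0, 0, 0, 0, 0], [-0.003, 0, 0, 0, 0, 0, 0]],
  ],
)

```text
clock: 9.58
position: [475.0, -168.4, 65.3]
eef_rot: [-180.0, 0.0, 179.8]
ft_force: [2.1, -0.2, -2.1]
finger_gap: 15.7
gripper_force: 30.0
```

Emit:
play_rows(
  motion=[
    [[-0.002, 0, 0, 0, 0, 0, 0], [-0.002, 0, 0, 0, 0, 0, 0], [-0.002, 0, 0, 0, 0, 0, 0], [-0.002, 0, 0, 0, 0, 0, 0], [-0.002, 0, 0, 0, 0, 0, 0], [-0.002, 0, 0, 0, 0, 0, 0], [-0.002, 0, 0, 0, 0, 0, 0], [-0.002, 0, 0, 0, 0, 0, 0]],
  ],
)

```text
clock: 10.25
position: [459.1, -168.4, 65.3]
eef_rot: [-180.0, 0.0, 179.8]
ft_force: [3.2, 0.3, -2.2]
finger_gap: 15.7
gripper_force: 30.0
```

Emit:
play_rows(
  motion=[
    [[-0.001, 0, 0, 0, 0, 0, 0], [-0.001, 0, 0, 0, 0, 0, 0], [-0.001, 0, 0, 0, 0, 0, 0], [-0.001, 0, 0, 0, 0, 0, 0], [-0.001, 0, 0, 0, 0, 0, 0], [-0.001, 0, 0, 0, 0, 0, 0]],
  ],
)

```text
clock: 10.75
position: [453.2, -168.4, 65.3]
eef_rot: [-180.0, 0.0, 179.8]
ft_force: [2.6, 0.5, -1.7]
finger_gap: 15.6
gripper_force: 30.0
```

Emit:
play_rows(
  motion=[
    [[-0.001, 0, 0, 0, 0, 0, 0], [-0.001, 0, 0, 0, 0, 0, 0], [-0.001, 0, 0, 0, 0, 0, 0], [-0.001, 0, 0, 0, 0, 0, 0]],
  ],
)

```text
clock: 11.08
position: [449.2, -168.4, 65.3]
eef_rot: [180.0, 0.0, 179.8]
ft_force: [3.5, 0.4, -1.5]
finger_gap: 15.5
gripper_force: 30.0
```

Emit:
play_rows(
  motion=[
    [[-0.001, 0, 0, 0, 0, 0, 0], [-0.001, 0, 0, 0, 0, 0, 0], [-0.001, 0, 0, 0, 0, 0, 0], [-0.001, 0, 0, 0, 0, 0, 0]],
  ],
)

```text
clock: 11.42
position: [445.1, -168.4, 65.3]
eef_rot: [180.0, -0.0, 179.8]
ft_force: [2.1, -0.2, -2.3]
finger_gap: 15.7
gripper_force: 30.0
```

Emit:
play_rows(
  motion=[
    [[-0.001, 0, 0, 0, 0, 0, 0], [-0.001, 0, 0, 0, 0, 0, 0], [-0.001, 0, 0, 0, 0, 0, 0]],
  ],
)

```text
clock: 11.67
position: [441.8, -168.3, 65.2]
eef_rot: [180.0, -0.0, 179.8]
ft_force: [0.8, -0.4, -1.4]
finger_gap: 15.5
gripper_force: 30.0
```

Emit:
play_rows(
  motion=[
    [[-0.001, 0, 0, 0, 0, 0, 0], [-0.001, 0, 0, 0, 0, 0, 0]],
  ],
)

```text
clock: 11.83
position: [439.9, -168.3, 65.2]
eef_rot: [180.0, -0.0, 179.8]
ft_force: [1.6, 0.7, -1.6]
finger_gap: 15.9
gripper_force: 30.0
```

Emit:
play_rows(
  motion=[
    [[-0.001, 0, 0, 0, 0, 0, 0], [-0.001, 0, 0, 0, 0, 0, 0]],
  ],
)

```text
clock: 12.0
position: [438.5, -168.5, 65.4]
eef_rot: [-180.0, 0.0, 179.8]
ft_force: [2.9, 0.5, -2.2]
finger_gap: 15.3
gripper_force: 30.0
```

Emit:
play_rows(
  motion=[
    [[-0.001, 0, 0, 0, 0, 0, 0], [-0.001, 0, 0, 0, 0, 0, 0]],
  ],
)

```text
clock: 12.17
position: [436.4, -168.5, 65.3]
eef_rot: [-180.0, 0.0, 179.8]
ft_force: [3.0, 1.0, -1.8]
finger_gap: 15.6
gripper_force: 30.0
```

Emit:
play_rows(
  motion=[
    [[-0.001, 0, 0, 0, 0, 0, 0]],
  ],
)

```text
clock: 12.25
position: [435.6, -168.6, 65.4]
eef_rot: [-180.0, 0.0, 179.8]
ft_force: [8.4, -0.2, -3.0]
finger_gap: 15.6
gripper_force: 30.0
```

Emit:
play_rows(
  motion=[
    [[-0.001, 0, 0, 0, 0, 0, 0]],
  ],
)

```text
clock: 12.33
position: [435.5, -168.8, 65.6]
eef_rot: [-180.0, 0.1, 179.8]
ft_force: [11.8, 0.7, -4.9]
finger_gap: 15.3
gripper_force: 30.0
```

Emit:
play_rows(
  motion=[
    [[-0.001, 0, 0, 0, 0, 0, 0]],
  ],
)

```text
clock: 12.42
position: [435.3, -169.1, 65.7]
eef_rot: [-179.9, 0.2, 179.8]
ft_force: [16.3, 1.7, -6.6]
finger_gap: 15.9
gripper_force: 30.0
```

Emit:
play_rows(
  motion=[
    [[0.0012, 0, 0, 0, 0, 0, 0], [0, 0, 0, 0, 0, 0, 0], [0, 0, 0, 0, 0, 0, 0], [0, 0, 0, 0, 0, 0, 0], [0, 0, 0, 0, 0, 0, 0]],
  ],
)

```text
clock: 12.83
position: [435.6, -168.8, 65.5]
eef_rot: [-180.0, 0.1, 179.8]
ft_force: [8.5, 0.2, -3.9]
finger_gap: 15.5
gripper_force: 30.0
```

Emit:
play_rows(
  motion=[
    [[0, 0, 0, 0, 0, 0, 0], [0, 0, 0, 0, 0, 0, 0], [0, 0, 0, 0, 0, 0, 0]],
  ],
)

```text
clock: 13.08
position: [435.6, -168.8, 65.5]
eef_rot: [-180.0, 0.1, 179.8]
ft_force: [7.8, 0.7, -3.6]
finger_gap: 15.7
gripper_force: 30.0
```

```bash
python3 - <<'E'
from h import *
c=cap('top'); s=cap('scene')
a=cv2.resize(c['image'][110:235,200:340],(400,357),interpolation=cv2.INTER_CUBIC)
b=cv2.resize(s['image'][110:235,200:340],(400,357),interpolation=cv2.INTER_CUBIC)
cv2.imwrite('pics/c5.png',np.hstack([a,b]))
E
```

```text
(no output)
```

View pics/c5.png

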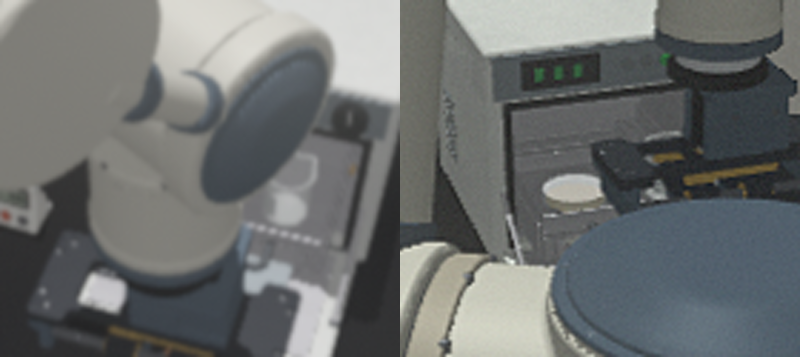

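The tray is out, with the dish and beaker upright on it. Force is about 8 N, so I'll raise it to about 10 N and hold.

Emit:
play_rows(
  motion=[
    [[-0.0006, 0, 0, 0, 0, 0, 0], [0, 0, 0, 0, 0, 0, 0], [0, 0, 0, 0, 0, 0, 0], [0, 0, 0, 0, 0, 0, 0], [0, 0, 0, 0, 0, 0, 0], [0, 0, 0, 0, 0, 0, 0], [0, 0, 0, 0, 0, 0, 0], [0, 0, 0, 0, 0, 0, 0]],
  ],
)

```text
clock: 13.85
position: [435.5, -168.9, 65.6]
eef_rot: [-179.9, 0.2, 179.8]
ft_force: [10.1, -0.3, -5.1]
finger_gap: 16.1
gripper_force: 30.0
```

Emit:
play_rows(
  motion=[
    [[0.002, 0, 0, 0, 0, 0, 0], [0.004, 0, 0, 0, 0, 0, 0], [0.004, 0, 0, 0, 0, 0, 0], [0, 0, 0, 0, 0, 0, 0], [0, 0, 0, 0, 0, 0, 0]],
  ],
)

```text
clock: 14.27
position: [443.9, -168.3, 65.2]
eef_rot: [180.0, -0.0, 179.8]
ft_force: [-0.5, -0.5, -1.8]
finger_gap: 15.7
gripper_force: 30.0
```

Emit:
play_rows(
  motion=[
    [[0, 0, 0.002, 0, 0, 0, 0], [0, 0, 0.003, 0, 0, 0, 0], [0, 0, 0.004, 0, 0, 0, 0], [0, 0, 0.005, 0, 0, 0, 0], [0, 0, 0.005, 0, 0, 0, 0], [0, 0, 0.005, 0, 0, 0, 0]],
  ],
)

```text
clock: 14.77
position: [443.9, -168.4, 90.0]
eef_rot: [-180.0, 0.0, 179.8]
ft_force: [-0.3, -0.4, -1.6]
finger_gap: 15.5
gripper_force: 30.0
```

Emit:
play_rows(
  motion=[
    [[0, 0, 0.014, 0, 0, 0, 0], [-0.007, 0, 0.014, 0, 0, 0, 0], [-0.007, 0, 0, 0, 0, 0, 0], [0, 0.015, 0, 0, 0, -4, 0], [0, 0.025, 0, 0, 0, -6, 0], [0, 0.028, 0, 0, 0, -6.5, 0], [0, 0.028, 0, 0, 0, -6.5, 0], [0, 0.028, 0, 0, 0, -6.5, 0], [0, 0.028, 0, 0, 0, -6.5, 0], [0, 0.028, 0, 0, 0, -6.5, 0]],
  ],
)

```text
clock: 15.6
position: [429.3, 12.0, 117.2]
eef_rot: [-180.0, -0.0, 137.2]
ft_force: [0.7, 0.3, -1.3]
finger_gap: 15.8
gripper_force: 30.0
```

Emit:
play_rows(
  motion=[
    [[0.002, 0.028, 0, 0, 0, -6.5, 0], [0.002, 0.028, 0, 0, 0, -6.5, 0], [0.002, 0.028, 0, 0, 0, -6.5, 0], [0.002, 0.025, 0, 0, 0, -6.5, 0], [0.002, 0.022, 0, 0, 0, -6.5, 0], [0.002, 0.022, 0, 0, 0, -6.5, 0], [0.002, 0.012, 0, 0, 0, -4, 0], [0, 0, 0, 0, 0, 0, 0], [0, 0, 0, 0, 0, 0, 0]],
  ],
)

```text
clock: 16.35
position: [443.5, 174.6, 117.1]
eef_rot: [-180.0, 0.0, 94.9]
ft_force: [0.2, -0.6, -1.8]
finger_gap: 15.6
gripper_force: 30.0
```

Emit:
play_rows(
  motion=[
    [[0.0004, 0.007, 0, 0, 0, -3.7, 0], [0, 0.0064, 0, 0, 0, -3.7, 0], [0, 0, 0, 0, 0, 0, 0], [0, 0, 0, 0, 0, 0, 0], [0, 0, 0, 0, 0, 0, 0]],
  ],
)

```text
clock: 16.77
position: [444.1, 187.1, 117.3]
eef_rot: [-180.0, 0.0, 87.5]
ft_force: [-1.7, 0.1, -1.6]
finger_gap: 15.5
gripper_force: 30.0
```

```bash
python3 - <<'E'
from h import *
w=wcap('w3.png'); s=ctrl.observe(); print(s['position'],s['eef_rot'])
def m(im):
    hsv=cv2.cvtColor(im,cv2.COLOR_BGR2HSV);k=cv2.inRange(hsv,(4,110,30),(20,255,255));k[:90]=0;k[240:]=0;k[:,:225]=0;k[:,285:]=0
    v,u=np.nonzero(k);return v.min(),[(r,np.nonzero(k[r])[0].min(),np.nonzero(k[r])[0].max()) for r in(108,130,160,190,210)]
for i in (cv2.imread('pics/w2.png'),w['image']): print(m(i))
c=cap('top','top3.png')
cv2.imwrite('pics/c6.png',np.hstack([cv2.resize(w['image'][60:360,150:370],(293,400)),cv2.resize(c['image'][110:250,200:350],(429,400),interpolation=cv2.INTER_CUBIC)]))
E
```

```text
[444.12704909 187.14978707 117.27473677] [-1.79986184e+02  1.22827556e-02  8.74821927e+01]
(np.int64(96), [(108, np.int64(240), np.int64(271)), (130, np.int64(240), np.int64(273)), (160, np.int64(240), np.int64(271)), (190, np.int64(241), np.int64(271)), (210, np.int64(241), np.int64(270))])
(np.int64(99), [(108, np.int64(241), np.int64(271)), (130, np.int64(241), np.int64(270)), (160, np.int64(242), np.int64(270)), (190, np.int64(242), np.int64(270)), (210, np.int64(243), np.int64(269))])
```

View pics/c6.png

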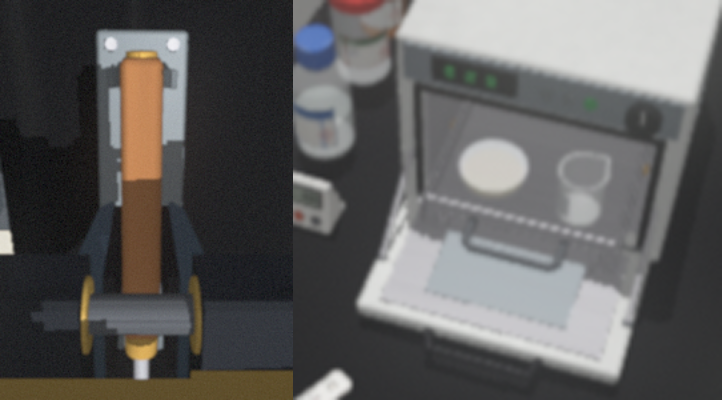

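The tray stands out with the dish and beaker upright, and the hook sits over its cradle. Lowering.

Emit:
play_rows(
  motion=[
    [[0, 0.001, -0.02, 0, 0, 0, 0], [0, 0, -0.02, 0, 0, 0, 0], [0, 0, -0.012, 0, 0, 0, 0], [0, 0, -0.008, 0, 0, 0, 0], [0, 0, -0.006, 0, 0, 0, 0], [0, 0, -0.004, 0, 0, 0, 0], [0, 0, 0, 0, 0, 0, 0]],
  ],
)

```text
clock: 17.45
position: [444.2, 188.8, 47.0]
eef_rot: [-180.0, 0.0, 87.4]
ft_force: [-0.4, -0.4, -1.7]
finger_gap: 15.5
gripper_force: 30.0
```

Emit:
play_rows(
  motion=[
    [[0, 0, -0.003, 0, 0, 0, 0], [0, 0, -0.003, 0, 0, 0, 0], [0, 0, -0.0025, 0, 0, 0, 0], [0, 0, 0, 0, 0, 0, 0]],
  ],
)

```text
clock: 17.78
position: [444.2, 188.9, 38.6]
eef_rot: [-180.0, 0.0, 87.4]
ft_force: [-0.7, -0.2, -1.9]
finger_gap: 15.7
gripper_force: 30.0
```

Just above the floor; a touch lower, then release.

Emit:
play_rows(
  motion=[
    [[0, 0, -0.0006, 0, 0, 0, 0], [0, 0, -0.0006, 0, 0, 0, 0], [0, 0, 0, 0, 0, 0, 0]],
  ],
)

```text
clock: 18.03
position: [444.3, 188.9, 37.6]
eef_rot: [180.0, -0.0, 87.4]
ft_force: [-0.2, -0.2, -2.8]
finger_gap: 15.6
gripper_force: 30.0
```

Emit:
play_rows(
  motion=[
    [[0, 0, 0, 0, 0, 0, 0.25], [0, 0, 0, 0, 0, 0, 0.4], [0, 0, 0, 0, 0, 0, 0.6], [0, 0, 0, 0, 0, 0, 0.8], [0, 0, 0, 0, 0, 0, 0.8], [0, 0, 0, 0, 0, 0, 0.8], [0, 0, 0, 0, 0, 0, 0.8], [0, 0, 0, 0, 0, 0, 0.8], [0, 0, 0, 0, 0, 0, 0.8]],
  ],
)

```text
clock: 18.78
position: [444.3, 188.9, 37.6]
eef_rot: [-180.0, 0.0, 87.4]
ft_force: [-0.4, -0.4, 0.8]
finger_gap: 71.6
gripper_force: 0.0
```

Emit:
play_rows(
  motion=[
    [[0, 0, 0.005, 0, 0, 0, 0.8], [0, 0, 0.015, 0, 0, 0, 0.8], [0, 0, 0.03, 0, 0, 0, 0.8], [0, 0, 0.035, 0, 0, 0, 0.8], [0, 0, 0.035, 0, 0, 0, 0.8], [0, 0, 0.035, 0, 0, 0, 0.8], [0, 0, 0, 0, 0, 0, 0.8], [0, 0, 0, 0, 0, 0, 0.8], [0, 0, 0, 0, 0, 0, 0.8]],
  ],
)

```text
clock: 19.53
position: [443.9, 188.8, 192.5]
eef_rot: [-180.0, 0.0, 87.4]
ft_force: [-0.9, 0.5, -0.0]
finger_gap: 72.9
gripper_force: 0.0
```

```bash
python3 - <<'E'
from h import *
c=wcap('w4.png');im=c['image'];hsv=cv2.cvtColor(im,cv2.COLOR_BGR2HSV)
m=cv2.inRange(hsv,(4,110,50),(14,255,255));m[:85]=0;m[230:]=0;m[:,:240]=0;m[:,275:]=0
v,u=np.nonzero(m);P=np.array([onz(c,a,e,66) for a,e in zip(u,v)])[:,:2]
mu=P.mean(0);w=np.linalg.svd(P-mu)[2][0];w*=-np.sign(w[1]);s=(P-mu)@w
print(mu,np.degrees(np.arctan2(w[1],w[0])),s.min(),s.max(),mu+w*(s.min()+75))
t=cap('top'); a=cv2.imread('pics/top0.png')
d=cv2.absdiff(t['image'],a).max(2)
R=(slice(190,245),slice(85,190)); print('hook region diff',(d[R]>40).sum())
cv2.imwrite('pics/c7.png',np.hstack([cv2.resize(im[60:300,190:330],(350,600)),cv2.resize(t['image'][190:290,85:160],(450,600))]))
E
```

```text
[444.87500687 207.598505  ] -92.70890361682582 -53.57537340975738 62.59990901104738 [443.86244313 186.19781952]
hook region diff 404
```

View pics/c7.png

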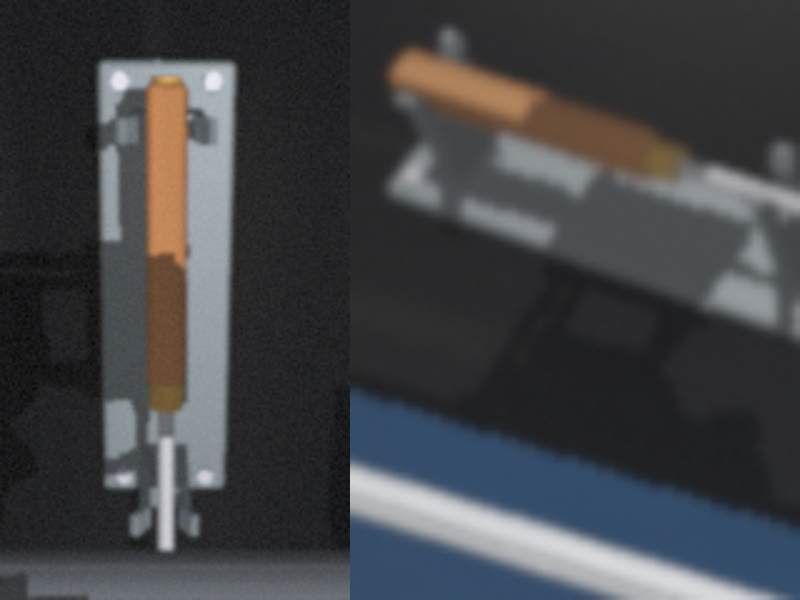

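The hook lies in both forks within about 0.3 mm of where it was. Last, I'll check the bar's height using its position at the stop.

```bash
python3 - <<'E'
from h import *
c=cap('top'); im=c['image']
for x in (588,):
    for z in (61,66): print(z,[np.round(proj(c,(x,-168+d,z)),1) for d in(-20,0,20)])
g=im.mean(2)
for u in (273,278,283): print(u,[(r,int(g[r,u])) for r in range(190,212)])
E
```

```text
61 [array([283. , 201.8]), array([275.2, 199.9]), array([267.5, 197.9])]
66 [array([283.1, 200.6]), array([275.3, 198.7]), array([267.6, 196.7])]
273 [(190, 113), (191, 115), (192, 116), (193, 117), (194, 124), (195, 147), (196, 163), (197, 157), (198, 133), (199, 112), (200, 118), (201, 154), (202, 175), (203, 180), (204, 181), (205, 181), (206, 180), (207, 180), (208, 181), (209, 181), (210, 181), (211, 181)]
278 [(190, 114), (191, 115), (192, 115), (193, 117), (194, 117), (195, 121), (196, 138), (197, 160), (198, 164), (199, 145), (200, 117), (201, 113), (202, 148), (203, 172), (204, 179), (205, 181), (206, 180), (207, 180), (208, 181), (209, 181), (210, 181), (211, 181)]
283 [(190, 113), (191, 113), (192, 114), (193, 116), (194, 117), (195, 117), (196, 118), (197, 129), (198, 155), (199, 166), (200, 151), (201, 123), (202, 109), (203, 131), (204, 163), (205, 177), (206, 180), (207, 180), (208, 180), (209, 180), (210, 180), (211, 181)]
```

The bar sits at row 201.8 in column 283, which matches z = 61 (dropped), not 66. Handing in.

```bash
python3 -c "
from h import *
print(ctrl.sign_off())"
```

```text
the job is handed in; nothing more can be done
None
```

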